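Close up the sliding end of a book rack and lock it with its index plunger

ROBOT

A 6-joint arm with a two-finger parallel gripper is mounted at the origin on the work surface. World frame = base frame: x ahead of the robot, y to its left, z up, the work surface at z = 0. Lengths are in m, angles in degrees, forces in N, time in s.
With the tool pointing down it reaches from about 0.3 to 0.875 m from the base axis. Payload 6.4 kg.
Tool frame: the origin (TCP) lies on the centre line of the jaws, within the pads' length; the fingertips stand 14 mm ahead of it and the grasp point (between the pads) lies 5 mm behind it; z points along the fingers, y is the line along which they close (so a half turn about z gives the same grasp; the last joint's range is limited). The gripper opens to 88 mm and grips with 3 to 60 N. Pads are 18 mm wide; open, the fingers measure 123 mm over their backs; the gripper's body (75 mm by 187 mm) begins 45 mm behind the grasp point.
Start: joints at [59.57, 10.359, 92.074, -0, 77.567, -11.82], TCP at [0.183, 0.545, 0.225] pointing down, gripper open.
Joint ranges: [-171.53, 171.53], [-51.25, 118.39], [17.06, 147.69], [-65.23, 245.23], [0, 150.52], [-178.68, 178.68]. Speed limits (degrees/s): [147.25, 147.25, 172.46, 180, 180, 180].

INTERFACE

Orientations are given as a 3x3 rotation matrix whose columns are the frame's x, y, z axes.
In Python, from rig import ctrl, capture, camera_params gives the robot as it stands.
- The arm moves only by the shell command python3 -m creep 'ROWS' [FORCE]. ROWS is JSON, a list of rows, each a list of 7 numbers: the shift along the tool's x, y, z in mm, then the turn, a rotation vector about the tool's x, y, z in rad, then the opening, from 0 (shut) to 1 (fully open). A call has 1 to 20 rows; each row is the pose to reach, as a shift and turn from the pose commanded when the call began, along the tool's axes at that moment; what a row does not reach only later rows make up. A row lasts 1/10 s, in which the tool goes at most 50 mm and 8.59 degrees, less where a joint would pass 70% of its speed; a pose out of reach is approached as far as the arm can. A call with a gripper value outside its range is refused whole. The fingers move at their own pace and stop on an object; FORCE is the grip in N (left out, the last holds). Time passes only in rows, so rows that repeat a pose let the fingers close. It gives the time, the measured TCP pose, the force, the opening and the grip force at its end, in the units of the state.
- ctrl.state(): the state, without advancing time (a new reading comes with each control period).
- capture(name): name is "scene" or "top" or "wrist"; returns (picture, depth): 480x640x3 uint8, red, green, blue; 480x640 float32, m along the optical axis (not along the pixel's ray), 0 where there is no reading.
- camera_params(name): a dict with "intrinsics" (3x3 intrinsics, pixels), "cam_to_world" (4x4, takes a point from camera to world coordinates). Camera axes: x right, y up, looking along -z (the intrinsics and any distortion apply to the point x, -y, -z); pixel columns grow to the right and rows downward; lengths in m; the calibration is good to about 2 mm. A picture is of the moment at which its call begins: read the wrist's pose just before it. camera_params takes no time and is no camera call; for the wrist camera it gives the pose at the moment of the call.
- ctrl.finish_job(): hands the job in; it is judged then, once.
The state is a dict: "time_s": time; "joints": joint angles; "joint_vel": joint speeds; "joint_efforts": joint torques, N m; "ee_pos": TCP position; "eef_rot": TCP orientation; "ft_force": force on the tool from outside, world axes, zero at the start; "torque": the same for the moment, N m; "gripper_width": opening from 0.0 (shut) to 1.0 (fully open); "finger_force": force on a finger pad.
Only numpy, scipy, OpenCV 4.12 (cv2) and the standard library are available. Lean on these libraries where they do the work, as an engineer would, in place of code of your own. Each camera call takes 0.05 s, during which the arm holds its last target. There are 200 camera calls.

TASK

Close up the book rack on the coffee table: pull up the knob of the spring plunger, slide the loose end towards the books, and let the pin drop fully home in the last round hole, the one nearest the books, so that the end is locked there. Work gently: do not drag or slam the pin hard against the metal strip, leave the books standing, do not disturb anything else on the table, and let go of the rack.

Things in the scene. Friction and masses are not known exactly. Their poses are not given: they have to be found in the camera images.
- rack: Fixed book rack of dark wood. Base board 150 mm (x) by 360 mm (y, -145 to +215), 14 mm thick. Origin on the table under the rail's line; the rail runs along the rack's y, z up. At +y a fixed end board (inner face y = +190 mm, top 129 mm above the table); three books stand against it on the board, filling y = 106 to 190 mm. The sliding end moves along y; +y is towards the books.
- rail: Steel rail along the rack's y with an aluminium index strip (26 mm wide, top 28 mm above the table). Origin 14 mm above the rack's. Along +y the strip has a 45 mm parking slot, then two 12 mm holes 45 mm apart. The strip is loosely fitted: slot and holes together are shifted along y by up to 12 mm either way, differing each time, constant while working, not shown by any listed pose: feel for it.
- search_start (a point): A point on the strip's top face (28 mm above the table) at rack y = -22.5 mm. There is solid strip between the two holes here whatever the shift: the pin set down here rests on it (carriage at 0.0775). The target hole, the one nearest the books, is centred 10.5 to 34.5 mm further along +y; it is 12 mm long along y for the 9 mm pin, and the pin goes 12 mm down in it.
- carriage (a joint): Travel of the sliding end along the rack's +y (towards the books), m, range -0.004 to 0.116. The pin's axis is at rack y = -0.100 + this value, so the target hole lies somewhere from 0.088 to 0.112 (1.5 mm play), the other 0.045 before it. It starts between 0 and 0.010, pin in the parking slot. Needs 3 N to slide, about 6 N with the pin rubbing on the strip; stays where it is left.
- end_face (a point): On the sliding end: centre of the books-side face of its dark wooden end plate (130 mm wide in x, 8 mm thick, top 112 mm above the table), 67 mm above the table and 90 mm from the pin's axis towards +y. From the plate two steel bars run beside the strip to a steel block under the knob (56 mm in x, 40 mm in y, top 39 mm above the table).
- plunger (a joint): How far the spring plunger is pulled up, m: 0 = pin fully down (12 mm deep in a hole or the slot), 0.012 = pin's flat end level with the strip's top (resting on the strip between holes), 0.017 = upper stop. A spring pushes it down with about 6 N at 0 and 14 N at the upper stop. The pin is round steel, 9 mm.
- knob (a point): Centre of the round black plunger knob: 26 mm diameter, 26 mm high, axis vertical, the same as the pin's axis; 65 mm above the table when the pin is down; it rises and falls with the plunger. Below it an 18 mm wide collar (top 48 mm above the table) on the carriage's block (top 39 mm). Apart from these the next tall thing is the end plate, 82 mm away in +y.
- book0: Book standing on edge against the fixed end, 110 x 30 x 140 mm, grey-green; origin at the centre of its underside.
- book1: Middle book, 110 x 24 x 155 mm, cream; origin at the centre of its underside.
- book2: Book nearest the sliding end, 110 x 30 x 130 mm, slate; origin at the centre of its underside. Its near face is at rack y = 106 mm.
- remote0: Black remote control, 170 x 44 x 18 mm, lying near the rack on the robot's side; origin at the centre of its underside.
- remote1: Shorter black remote control, 140 x 44 x 18 mm, lying on the table to the left; origin at the centre of its underside.
- mug: White mug, 76 mm wide, 90 mm tall, standing beyond the rack; origin at the centre of its underside.
- candle: Amber glass candle jar, 72 mm wide, 70 mm tall, beyond the rack; origin at the centre of its underside.
- bowl: Small blue bowl, 100 mm wide, 50 mm tall, on the right; origin at the centre of its underside.
Mind the look-alikes: they are no part of the job. What is shaped like the book2 but blue or orange is not meant. What is shaped like the book0 but purple is not meant.

How it is judged:
By the outcome, as a careful person would: the job done as asked, in the order asked, and still so for the second after the job is handed in, with the robot touching nothing.
It also fails if it takes over 64 s, if anything falls off the work surface, if the arm or the gripper's body presses on something with over 40 N, if the wrist force passes 120 N, or if a joint passes its speed limit or range.

## Working session

There is one attempt and no reset: what is moved stays moved. The work goes in short steps, Python scripts to look and compute and a shell command to move; the robot and the scene stay as the last step left them, time stands still between calls to the robot, and variables do not carry over. Pictures are saved under pics/ and viewed, at most 10 in all, crops included, and the job is handed in when it is done.

```bash
mkdir -p pics; ls
python3 - <<'E'
from rig import ctrl,capture,camera_params
import cv2,numpy as np
for n in("scene","top"):
    p,d=capture(n); cv2.imwrite(f"pics/{n}0.png",p[:,:,::-1]); np.savez(f"pics/{n}0.npz",p=p,d=d,**camera_params(n))
    print(n,camera_params(n)["cam_to_world"].round(3).tolist())
s=ctrl.state();print(s["time_s"],s["ee_pos"],s["eef_rot"])
E
```

```text
pics
scene [[-0.479, -0.574, 0.664, 1.185], [0.878, -0.312, 0.363, 0.358], [-0.001, 0.757, 0.653, 0.694], [0.0, 0.0, 0.0, 1.0]]
top [[-0.025, 0.989, -0.146, 0.33], [-1.0, -0.024, 0.009, 0.017], [0.005, 0.146, 0.989, 1.267], [0.0, 0.0, 0.0, 1.0]]
0.1 [0.1832208  0.5445143  0.22391964] [[-9.47707994e-01  3.19137770e-01 -8.01632261e-04]
 [ 3.19138593e-01  9.47707157e-01 -1.30536991e-03]
 [ 3.43119789e-04 -1.49294129e-03 -9.99998827e-01]]
```

View pics/top0.png

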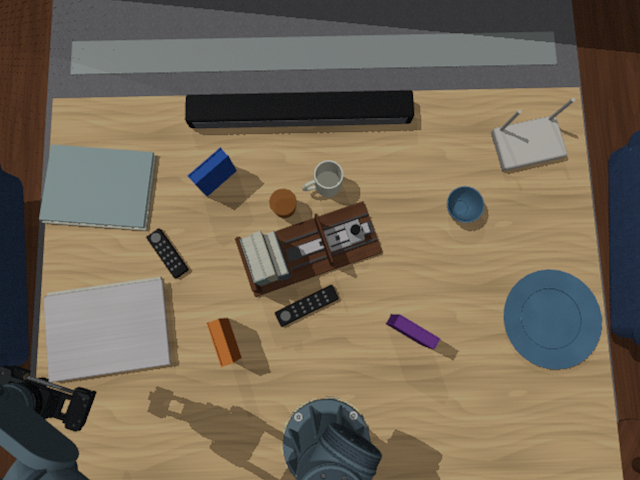

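View pics/scene0.png

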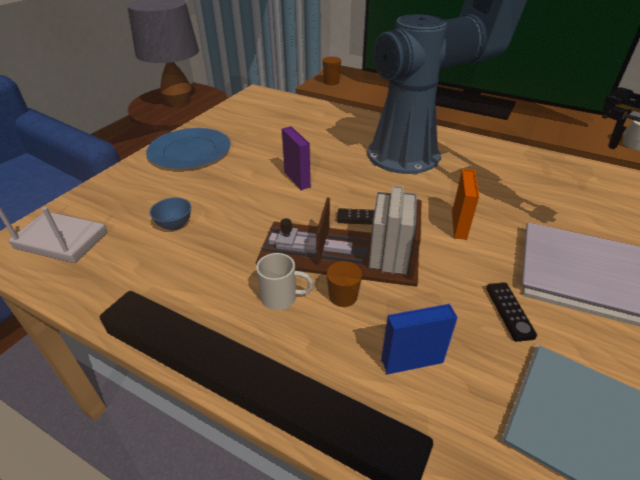

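The top view shows a single rack: its knob is near (355,229), the sliding end plate near (323,240), and the books near (263,257). The blue (213,172), orange (224,341) and purple (412,331) blocks stand apart from it and are look-alikes. I'll measure the knob and the rack direction next.

```bash
cat > h.py <<'E'
import numpy as np,cv2
def rays(c2w,K,u,v):
    d=np.stack([(u-K[0,2])/K[0,0],-(v-K[1,2])/K[1,1],-np.ones_like(u)],-1)
    return c2w[:3,3],d@c2w[:3,:3].T
def plane(c2w,K,u,v,z):
    o,d=rays(c2w,K,np.asarray(u,float),np.asarray(v,float)); return o+d*((z-o[2])/d[...,2])[...,None]
def cloud(c2w,K,D):
    v,u=np.mgrid[:480,:640].astype(float); o,d=rays(c2w,K,u,v); return o+d*D[...,None]
E
python3 - <<'E'
import numpy as np,cv2; from h import *
for n,(x0,x1,y0,y1) in dict(top=(230,390,190,300),scene=(250,430,180,290)).items():
    f=np.load(f"pics/{n}0.npz"); T,K,p=f["cam_to_world"],f["intrinsics"],f["p"]
    P=cloud(T,K,f["d"]); g=p.astype(int).max(2)
    if n=="top":
        crop=cv2.resize(p[y0:y1,x0:x1,::-1],None,fx=5,fy=5,interpolation=cv2.INTER_CUBIC); cv2.imwrite("pics/crop0.png",crop)
        # wood board mask
        hsv=cv2.cvtColor(p,cv2.COLOR_RGB2HSV)
        roi=np.zeros(g.shape,bool); roi[y0:y1,x0:x1]=1
        bk=roi&(P[...,2]>.11)&(P[...,2]<.2); Q=P[bk]; print("books",bk.sum(),Q.mean(0),cv2.minAreaRect((Q[:,:2]*1000).astype(np.float32)))
        bd=roi&(P[...,2]>.008)&(P[...,2]<.022); Q=P[bd]; print("board",bd.sum(),cv2.minAreaRect((Q[:,:2]*1000).astype(np.float32)))
        m=roi&(P[...,2]>.008); m=cv2.morphologyEx(m.astype(np.uint8),cv2.MORPH_OPEN,np.ones((3,3)))
        N,l,s,c=cv2.connectedComponentsWithStats(m); print(s[1:].tolist())
    kn=np.zeros(g.shape,bool)
    if n=="top": kn[215:245,340:372]=1
    else: kn[215:240,276:298]=1
    m=(kn&(g<60)).astype(np.uint8); N,l,s,c=cv2.connectedComponentsWithStats(m); i=1+s[1:,4].argmax()
    print(n,"knob",s[i].tolist(),c[i],plane(T,K,*c[i],.070), "depth",np.median(P[l==i],0), P[l==i][:,2].max())
E
```

```text
books 2013 [0.46570393 0.14196394 0.14521513] ((483.41754150390625, 91.69557189941406), (138.84390258789062, 211.4915313720703), 17.744794845581055)
board 4272 ((494.59637451171875, -6.6416778564453125), (294.86328125, 333.6318359375), 72.31217193603516)
[[269, 190, 27, 27, 609], [318, 190, 19, 6, 91], [235, 201, 145, 94, 7032], [291, 279, 4, 4, 16], [303, 285, 35, 15, 334]]
top knob [352, 222, 20, 23, 129] [365.78294574 238.08527132] [ 0.51594122 -0.11442211  0.07      ] depth [ 0.52010835 -0.12378778  0.01269498] 0.022592543742430804
scene knob [276, 219, 16, 17, 164] [285.03658537 227.13414634] [ 0.55174507 -0.08023747  0.07      ] depth [ 0.54661486 -0.08242425  0.06574622] 0.6935513256748175
```

View pics/crop0.png

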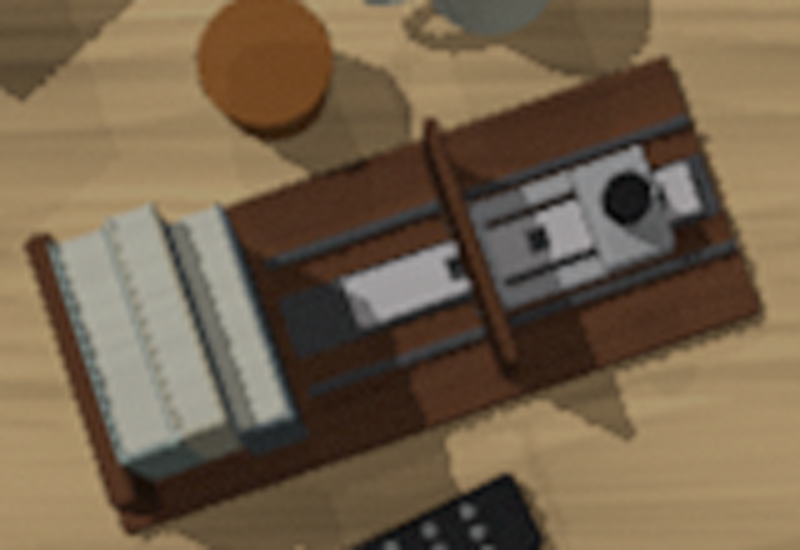

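The crop confirms the rack. The knob top is at crop (627,196). The strip's two dark holes are at about (538,238) and (457,266), which gives the shift visually. The board corners are at (668,60) and (760,312).

Run:
```python
import numpy as np,cv2; from h import *
f=np.load("pics/top0.npz"); T,K,p,D=f["cam_to_world"],f["intrinsics"],f["p"],f["d"]
c=lambda x,y:(230+(x-2)/5,190+(y-2)/5)
W=lambda x,y,z:plane(T,K,*c(x,y),z)
kn=W(627,196,.078)
# refine knob: dark blob within small roi
g=p.astype(int).max(2); m=np.zeros(g.shape,np.uint8); m[222:236,348:362]=(g[222:236,348:362]<45)
N,l,s,cc=cv2.connectedComponentsWithStats(m); i=1+s[1:,4].argmax(); print("blob",s[i],cc[i],plane(T,K,*cc[i],.076))
h1=W(538,238,.028);h2=W(457,266,.028);a=W(668,60,.014);b=W(760,312,.014);e=W(398,438,.014)
print("knob",kn,"h1",h1,"h2",h2,np.linalg.norm(h2-h1)); print("a",a,"b",b,np.linalg.norm(a-b))
u=(b-a)/np.linalg.norm(b-a); print("x dir ang",np.degrees(np.arctan2(-u[1],-u[0])))
v=(e-b); print("edge ang",np.degrees(np.arctan2(v[1],v[0])))
# rails' edges: dark rail lines
for q in (((270,262),(690,124)),((312,390),(735,247))):
    A,B=W(*q[0],.02),W(*q[1],.02); v=A-B; print("rail",np.degrees(np.arctan2(v[1],v[0])),np.linalg.norm(v))
v=h2-kn; print("knob->h2 ang",np.degrees(np.arctan2(v[1],v[0])),np.linalg.norm(v[:2]))
P=cloud(T,K,D)
u_,v_=c(627,196); print("depth at knob",P[int(v_)-1:int(v_)+3,int(u_)-1:int(u_)+3].reshape(-1,3).mean(0))
f2=np.load("pics/scene0.npz"); T2,K2,p2=f2["cam_to_world"],f2["intrinsics"],f2["p"]; g2=p2.astype(int).max(2)
m=np.zeros(g2.shape,np.uint8); m[215:240,278:296]=g2[215:240,278:296]<50
N,l,s,cc=cv2.connectedComponentsWithStats(m); i=1+s[1:,4].argmax(); print("scene",s[i],cc[i],plane(T2,K2,*cc[i],.066))
import rig; S=rig.ctrl.state(); print(S["ee_pos"],S["joints"])
```

```text
blob [351 225   9  10  73] [354.95890411 229.32876712] [ 0.53827012 -0.08704915  0.076     ]
knob [ 0.53928377 -0.08702928  0.078     ] h1 [ 0.5266717  -0.04346616  0.028     ] h2 [ 5.12741305e-01 -2.28854887e-04  2.80000000e-02] 0.045425988945181864
a [ 0.62471367 -0.11751048  0.014     ] b [ 0.48610532 -0.16122669  0.014     ] 0.14533884794279908
x dir ang 17.504951355732562
edge ang 107.79569387728371
rail 107.04915259177103 0.2366786213613584
rail 107.3740192258199 0.23723476178861255
knob->h2 ang 107.00296640890237 0.09076792420892413
depth at knob [ 0.54061019 -0.08862269  0.07471893]
scene [281 220  11  15 123] [285.58536585 226.44715447] [ 0.54500052 -0.08326855  0.066     ]
[0.1832208  0.5445143  0.22391964] [ 5.95696781e+01  1.03965319e+01  9.21249118e+01  1.76291435e-03
  7.75663087e+01 -1.18198777e+01]
```

```bash
python3 -m creep '[[-30,-30,0,0,0,0.05,1],[-70,-65,0,0,0,0.12,1],[-110,-100,0,0,0,0.2,1],[-150,-135,0,0,0,0.28,1],[-190,-170,0,0,0,0.35,1],[-230,-205,0,0,0,0.42,1],[-270,-240,0,0,0,0.5,1],[-310,-278,0,0,0,0.58,1],[-350,-314,0,0,0,0.65,1],[-390,-350,0,0,0,0.72,1],[-430,-386,0,0,0,0.8,1],[-465,-418,0,0,0,0.86,1],[-500,-449,0,0,0,0.92,1],[-525,-471,0,0,0,0.944,1],[-540,-485,0,0,0,0.944,1],[-540,-485,0,0,0,0.944,1],[-540,-485,0,0,0,0.944,1],[-540,-485,0,0,0,0.944,1]]'
python3 - <<'E'
from rig import ctrl,capture,camera_params
import cv2,numpy as np
s=ctrl.state();c=camera_params("wrist");p,d=capture("wrist"); cv2.imwrite("pics/w1.png",p[:,:,::-1]); np.savez("pics/w1.npz",p=p,d=d,**c)
print(s["ee_pos"],s["eef_rot"].round(4).tolist(),s["joints"],s["ft_force"],c["cam_to_world"].round(3).tolist())
E
```

```text
time_s: 1.9
ee_pos: [0.5397, -0.0859, 0.2243]
eef_rot: [[-0.298, 0.955, -0.001], [0.955, 0.298, 0.001], [0.001, -0.001, -1.0]]
ft_force: [0.3, -0.2, -0.1]
gripper_width: 1.0
finger_force: 0.0
[ 0.5397427  -0.08585485  0.22429775] [[-0.2982, 0.9545, -0.0011], [0.9545, 0.2982, 0.0008], [0.0011, -0.0008, -1.0]] [-2.14969133e+01  6.79918816e+00  9.61652574e+01  1.92785543e-02
  7.71101272e+01 -3.88493379e+01] [ 0.27043199 -0.18671806 -0.07789963] [[0.955, -0.282, -0.095, 0.514], [0.298, 0.904, 0.307, -0.006], [-0.0, -0.321, 0.947, 0.385], [0.0, 0.0, 0.0, 1.0]]
```

View pics/w1.png

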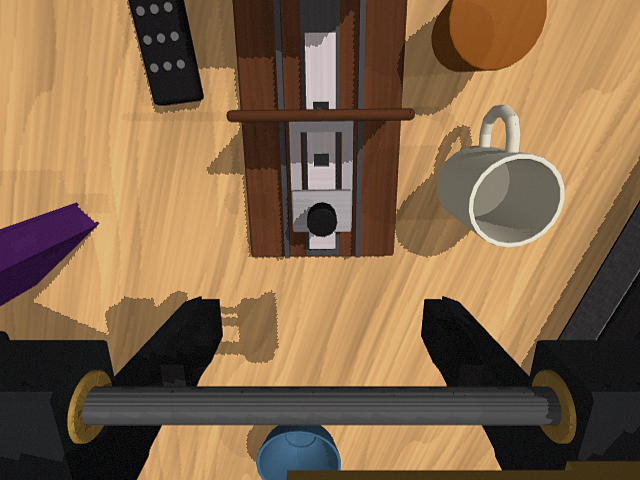

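The wrist view shows the knob at (321,219), the strip running almost straight up the picture, and two dark holes at (321,160) and (321,105). The second hole is partly hidden by the plate.

Run:
```python
import numpy as np,cv2; from h import *
f=np.load("pics/w1.npz"); T,K,p,D=f["cam_to_world"],f["intrinsics"],f["p"],f["d"]
g=p.astype(int).max(2)
def blob(x0,x1,y0,y1,t,z):
    m=np.zeros(g.shape,np.uint8); m[y0:y1,x0:x1]=g[y0:y1,x0:x1]<t
    N,l,s,c=cv2.connectedComponentsWithStats(m); i=1+s[1:,4].argmax(); w=plane(T,K,*c[i],z); print(s[i].tolist(),c[i],w.round(4)); return w,P[l==i]
P=cloud(T,K,D)
R=np.array([[-.2982,.9545],[.9545,.2982]]); t0=np.array([.5397,-.0859])
loc=lambda w:((w[:2]-t0)@R*1000).round(1)
k,q=blob(303,340,198,240,60,.068); print("knob loc",loc(k),"top pts",loc(np.median(q[q[:,2]>.07],0)),q[:,2].max())
h,_=blob(310,332,148,170,70,.026); print("h1",loc(h))
h,_=blob(312,330,98,110,70,.026); print("h2",loc(h))
for y in (205,): 
  pass
# block, plate, board edges by depth/colour
e=[plane(T,K,u,v,z) for u,v,z in((251,256,.014),(394,256,.014),(407,20,.014),(236,20,.014),(306,45,.028),(337,45,.028),(311,247,.028),(336,247,.028))]
for w in e: print(loc(w))
```

```text
[307, 203, 30, 34, 812] [321.41133005 219.24137931] [ 0.5397 -0.0875  0.068 ]
knob loc [-1.6 -0.5] top pts [-0.3 -0.5] 0.38463865760164107
[314, 154, 15, 12, 180] [321.  159.5] [ 0.5255 -0.0435  0.026 ]
h1 [44.7 -0.9]
[313, 102, 16, 8, 122] [320.74590164 105.3852459 ] [0.5112 0.0018 0.026 ]
h2 [92.2 -1. ]
[-56.  -74.4]
[-56.1  75.6]
[161.7  73.5]
[161.8 -74.2]
[140.2 -13.5]
[140.2  12.8]
[-41.1 -11. ]
[-41.1  14.1]
```

```bash
python3 -m creep '[[-1,-0.5,15,0,0,0,0.6],[-1,-0.5,35,0,0,0,0.6],[-1,-0.5,55,0,0,0,0.6],[-1,-0.5,75,0,0,0,0.6],[-1,-0.5,95,0,0,0,0.6],[-1,-0.5,115,0,0,0,0.6],[-1,-0.5,130,0,0,0,0.6],[-1,-0.5,142,0,0,0,0.6],[-1,-0.5,152,0,0,0,0.6],[-1,-0.5,159,0,0,0,0.6],[-1,-0.5,162,0,0,0,0.6],[-1,-0.5,162,0,0,0,0.6]]' && python3 -m creep '[[0,0,0,0,0,0,0.45],[0,0,0,0,0,0,0.36],[0,0,0,0,0,0,0.32],[0,0,0,0,0,0,0.29],[0,0,0,0,0,0,0.26],[0,0,0,0,0,0,0.24],[0,0,0,0,0,0,0.22],[0,0,0,0,0,0,0.2],[0,0,0,0,0,0,0.2],[0,0,0,0,0,0,0.2]]' 35
```

```text
time_s: 3.15
ee_pos: [0.5403, -0.0881, 0.0626]
eef_rot: [[-0.297, 0.955, -0.0], [0.955, 0.297, 0.0], [0.0, -0.0, -1.0]]
ft_force: [0.3, 0.3, -0.7]
gripper_width: 0.601
finger_force: 0.0
time_s: 4.15
ee_pos: [0.5411, -0.0886, 0.0643]
eef_rot: [[-0.298, 0.955, 0.002], [0.955, 0.298, -0.001], [-0.001, 0.001, -1.0]]
ft_force: [-2.4, -0.5, 10.2]
gripper_width: 0.201
finger_force: 5.1
```

Run:
```python
from rig import ctrl,capture,camera_params
import cv2,numpy as np
p,d=capture("wrist"); s=ctrl.state(); print(s["gripper_width"],s["finger_force"],s["ft_force"],s["ee_pos"])
p2,_=capture("scene"); a=cv2.resize(p2[195:265,240:345],(400,267),interpolation=cv2.INTER_CUBIC); b=cv2.resize(p,(400,300))
cv2.imwrite("pics/w2.png",np.vstack([b,a])[:,:,::-1])
```

```text
0.1966431989588089 5.0610122457146645 [-3.41165735  0.27519286  9.57686477] [ 0.54110086 -0.08857349  0.06427961]
```

View pics/w2.png

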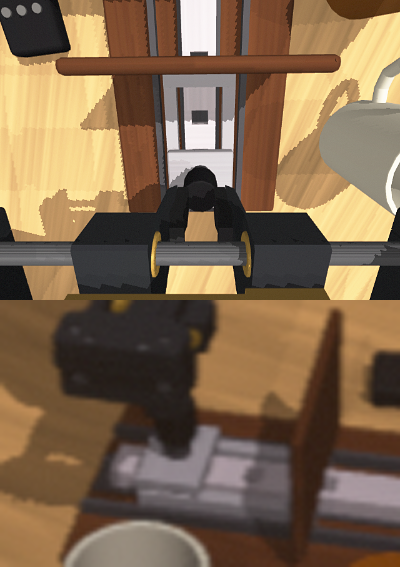

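Run:
```python
from rig import ctrl,capture,camera_params
import cv2,numpy as np
from h import *
c=camera_params("wrist"); p,d=capture("wrist"); P=cloud(c["cam_to_world"],c["intrinsics"],d)
s=ctrl.state(); R=s["eef_rot"]; L=(P-s["ee_pos"])@R*1000
for v in range(255,345,8): print(v,[(u,*L[v,u].round(0).astype(int).tolist()) for u in (305,321,337)])
a=cv2.resize(p[230:390,220:420],(800,640))[:600]; a=cv2.convertScaleAbs(a,alpha=2.2,beta=20); cv2.imwrite("pics/w3.png",a[:,:,::-1])
```

```text
255 [(305, 14, -9, 26), (321, 15, -1, 24), (337, 15, 8, 24)]
263 [(305, 10, -9, 24), (321, 10, -1, 25), (337, 10, 8, 25)]
271 [(305, 5, -9, 25), (321, 14, -1, 5), (337, 5, 8, 25)]
279 [(305, 11, -8, 2), (321, 14, -1, -4), (337, 11, 7, 1)]
287 [(305, 12, -8, -8), (321, 13, -1, -12), (337, 12, 6, -9)]
295 [(305, 11, -8, -14), (321, 11, -1, -14), (337, 11, 6, -15)]
303 [(305, 7, -8, -15), (321, 7, -1, -14), (337, 7, 6, -14)]
311 [(305, 3, -8, -15), (321, 2, -1, -13), (337, 3, 6, -14)]
319 [(305, -1, -8, -15), (321, -1, -1, -14), (337, -1, 6, -14)]
327 [(305, -5, -8, -15), (321, -5, -1, -14), (337, -4, 6, -15)]
335 [(305, -49, -11, 48), (321, -9, -1, -14), (337, -48, 9, 47)]
343 [(305, -65, -12, 64), (321, -65, -1, 64), (337, -64, 10, 63)]
```

View pics/w3.png

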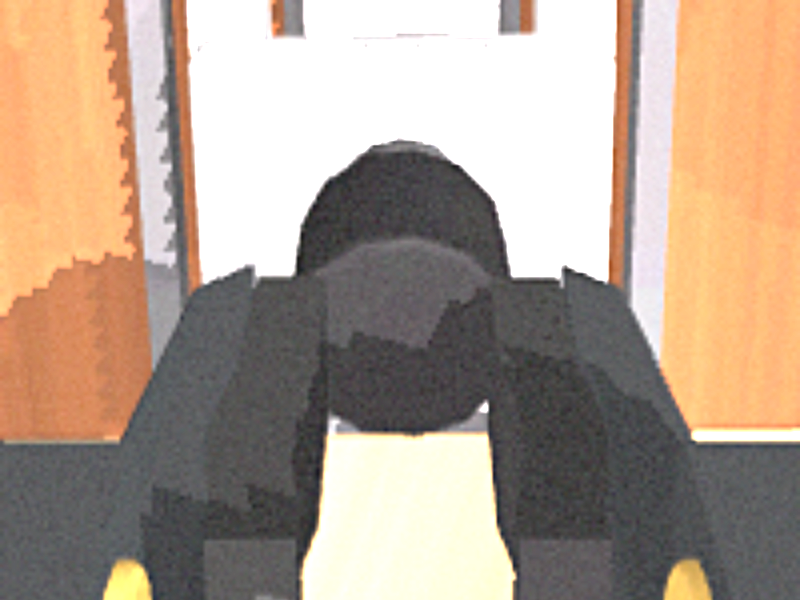

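The knob is centred between the pads, but the 18 mm reading and the 10 N push upwards suggest the tips are pressing on the collar. I'll reopen, go up 4 mm and grip again.

```bash
python3 -m creep '[[0,0,0,0,0,0,0.3],[0,0,0,0,0,0,0.4],[0,0,0,0,0,0,0.45],[0,0,0,0,0,0,0.45],[1,0,-3,0,0,0,0.45],[1,0,-5,0,0,0,0.45],[1,0,-5,0,0,0,0.45]]'; python3 -m creep '[[0,0,0,0,0,0,0.4],[0,0,0,0,0,0,0.36],[0,0,0,0,0,0,0.34],[0,0,0,0,0,0,0.33],[0,0,0,0,0,0,0.33],[0,0,0,0,0,0,0.33]]' 35;python3 -m creep '[[0,0,0,0,0,0,0.3],[0,0,0,0,0,0,0.28],[0,0,0,0,0,0,0.27],[0,0,0,0,0,0,0.27],[0,0,0,0,0,0,0.27]]' 35
```

```text
time_s: 5.0
ee_pos: [0.5402, -0.0872, 0.068]
eef_rot: [[-0.297, 0.955, 0.0], [0.955, 0.297, -0.0], [-0.0, 0.0, -1.0]]
ft_force: [0.1, 0.4, -1.3]
gripper_width: 0.452
finger_force: 0.0
time_s: 5.6
ee_pos: [0.54, -0.0872, 0.0677]
eef_rot: [[-0.297, 0.955, -0.0], [0.955, 0.297, -0.0], [0.0, -0.0, -1.0]]
ft_force: [-1.1, 0.6, -0.5]
gripper_width: 0.328
finger_force: 0.0
time_s: 6.1
ee_pos: [0.54, -0.0872, 0.0677]
eef_rot: [[-0.297, 0.955, 0.0], [0.955, 0.297, -0.0], [-0.0, -0.0, -1.0]]
ft_force: [-0.0, 0.1, -0.2]
gripper_width: 0.271
finger_force: 0.0
```

```bash
python3 -m creep '[[0,0,0,0,0,0,0.24],[0,0,0,0,0,0,0.22],[0,0,0,0,0,0,0.2],[0,0,0,0,0,0,0.18],[0,0,0,0,0,0,0.18],[0,0,0,0,0,0,0.18],[0,0,0,0,0,0,0.18]]' 35;python3 -m creep '[[0,0,0,0,0,0,0.12],[0,0,0,0,0,0,0.06],[0,0,0,0,0,0,0],[0,0,0,0,0,0,0],[0,0,0,0,0,0,0],[0,0,0,0,0,0,0],[0,0,0,0,0,0,0]]' 35
```

```text
time_s: 6.8
ee_pos: [0.54, -0.0872, 0.0677]
eef_rot: [[-0.297, 0.955, -0.0], [0.955, 0.297, -0.0], [-0.0, -0.0, -1.0]]
ft_force: [0.7, -0.1, -0.4]
gripper_width: 0.178
finger_force: 0.0
time_s: 7.5
ee_pos: [0.54, -0.0872, 0.0677]
eef_rot: [[-0.297, 0.955, -0.0], [0.955, 0.297, -0.0], [0.0, -0.0, -1.0]]
ft_force: [-0.3, -0.6, 0.3]
gripper_width: 0.007
finger_force: 0.0
```

Run:
```python
from rig import ctrl,capture,camera_params
import cv2,numpy as np
from h import *
c=camera_params("wrist"); p,d=capture("wrist"); P=cloud(c["cam_to_world"],c["intrinsics"],d)
s=ctrl.state(); R=s["eef_rot"]; L=(P-s["ee_pos"])@R*1000; print(s["gripper_width"])
for v in range(231,345,8): print(v,[(u,*L[v,u].round(0).astype(int).tolist()) for u in (290,305,321,337,352)])
a=cv2.resize(p[190:390,200:440],(720,600)); a=cv2.convertScaleAbs(a,alpha=2.,beta=20); cv2.imwrite("pics/w4.png",a[:,:,::-1])
```

```text
0.0015220205576829348
231 [(290, 19, -19, 53), (305, 23, -10, 40), (321, 23, -1, 39), (337, 24, 8, 38), (352, 19, 18, 53)]
239 [(290, 14, -19, 54), (305, 19, -10, 39), (321, 15, -1, 51), (337, 19, 8, 39), (352, 14, 18, 53)]
247 [(290, 18, -17, 29), (305, 17, -9, 29), (321, 17, -1, 29), (337, 18, 8, 28), (352, 17, 16, 29)]
255 [(290, 13, -17, 29), (305, 13, -9, 29), (321, 13, -1, 28), (337, 13, 8, 28), (352, 13, 16, 29)]
263 [(290, 9, -17, 28), (305, 8, -9, 29), (321, 9, -1, 27), (337, 9, 8, 28), (352, 9, 16, 28)]
271 [(290, 4, -17, 28), (305, 4, -9, 28), (321, 12, -1, 10), (337, 4, 8, 28), (352, 4, 16, 28)]
279 [(290, -1, -18, 28), (305, 9, -8, 7), (321, 12, -1, 0), (337, 10, 7, 4), (352, -1, 16, 28)]
287 [(290, -6, -18, 29), (305, 9, -8, -3), (321, 12, -1, -8), (337, 10, 7, -5), (352, -6, 16, 28)]
295 [(290, -10, -18, 28), (305, 9, -8, -11), (321, 9, -1, -11), (337, 9, 6, -11), (352, -11, 17, 29)]
303 [(290, 11, -13, -21), (305, 9, -7, -18), (321, 9, -1, -18), (337, 9, 6, -18), (352, 10, 12, -20)]
311 [(290, 10, -13, -27), (305, 9, -7, -25), (321, 7, -1, -21), (337, 8, 6, -24), (352, 10, 12, -27)]
319 [(290, 10, -12, -34), (305, 9, -7, -31), (321, 4, -1, -22), (337, 10, 6, -32), (352, 11, 11, -34)]
327 [(290, 10, -12, -39), (305, 9, -7, -37), (321, 0, -1, -23), (337, 9, 5, -37), (352, 10, 11, -39)]
335 [(290, 11, -12, -45), (305, 10, -6, -43), (321, -3, -1, -24), (337, 9, 5, -42), (352, 10, 10, -44)]
343 [(290, 10, -11, -50), (305, 9, -6, -47), (321, -6, -1, -25), (337, 9, 5, -48), (352, 11, 10, -50)]
```

View pics/w4.png

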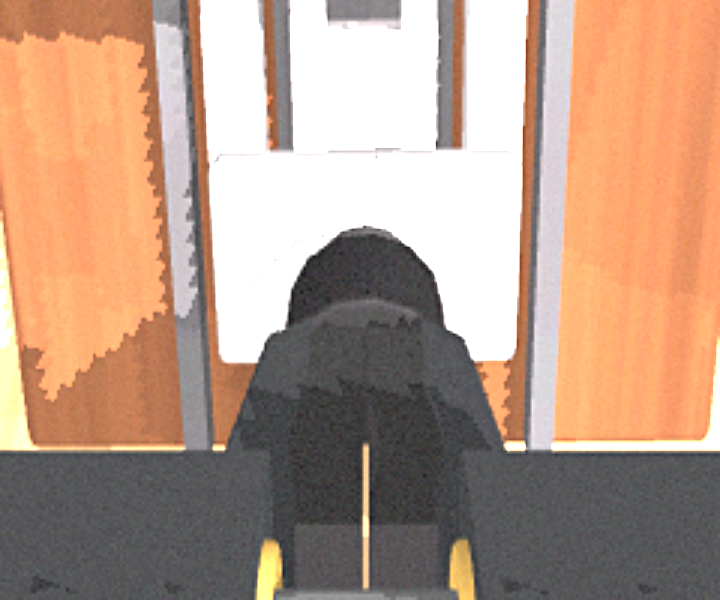

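The pads shut fully with the knob still visible in front, so the tips seem to be above the knob. I'll check the real fingertip position with the depth data from the earlier free-space picture.

Run:
```python
import numpy as np; from h import *
f=np.load("pics/w1.npz"); P=cloud(f["cam_to_world"],f["intrinsics"],f["d"])
R=np.array([[-.2982,.9545,-.0011],[.9545,.2982,.0008],[.0011,-.0008,-1]]); L=(P-[.53974,-.08585,.2243])@R*1000
for n,(a,b) in dict(l=(100,225),r=(420,540)).items():
    q=L[290:360,a:b].reshape(-1,3); q=q[(q[:,2]<40)&(abs(q[:,0])<30)]; print(n,len(q),"min",q.min(0).round(1),"max",q.max(0).round(1),"z pct",np.percentile(q[:,2],[50,90,97,99.5]).round(1))
for u,v in((212,302),(205,302),(212,330),(430,302),(437,302),(430,330)): print(u,v,L[v,u].round(1))
# knob height check with two views
for n in("top0","scene0"):
    g=np.load(f"pics/{n}.npz"); Q=cloud(g["cam_to_world"],g["intrinsics"],g["d"])
    m=np.linalg.norm(Q[...,:2]-[.540,-.0872],axis=-1)<.009; print(n,m.sum(),np.percentile(Q[m][:,2],[5,50,95]).round(4))
m=np.linalg.norm(P[...,:2]-[.540,-.0872],axis=-1)<.009; print("w1",m.sum(),np.percentile(P[m][:,2],[5,50,95]).round(4))
```

```text
l 3753 min [ -9.5 -61.7 -85. ] max [ 30.  -43.8 -12.9] z pct [-38.1 -20.6 -16.4 -14.4]
r 3765 min [ -9.7  43.1 -85.1] max [ 30.   60.7 -13.3] z pct [-38.  -20.5 -16.3 -14.4]
212 302 [  9.1 -46.7 -17.2]
205 302 [  8.9 -49.8 -16.9]
212 330 [  2.3 -44.4 -28.1]
430 302 [  8.5  45.8 -16.2]
437 302 [  9.1  48.4 -17.3]
430 330 [  1.3  43.6 -26.7]
top0 38 [0.0719 0.0754 0.0788]
scene0 35 [0.0404 0.0768 0.0785]
w1 349 [0.0773 0.0785 0.0797]
```

The depth shows the real fingertips about 13.5 mm behind the reported TCP, not 14 mm ahead. This agrees with the contact felt at the knob's top (78 mm). To put the tips at about 50 mm I need a reported TCP height of about 0.037, so I'll descend in small steps and watch the force.

```bash
python3 -m creep '[[0,0,0,0,0,0,0.2],[0,0,0,0,0,0,0.4],[0,0,0,0,0,0,0.5],[0,0,0,0,0,0,0.5],[0,0,0,0,0,0,0.5],[0,0,4,0,0,0,0.5],[0,0,8,0,0,0,0.5],[0,0,12,0,0,0,0.5],[0,0,16,0,0,0,0.5],[0,0,20,0,0,0,0.5],[0,0,24,0,0,0,0.5],[0,0,27,0,0,0,0.5],[0,0,30,0,0,0,0.5],[0,0,30,0,0,0,0.5],[0,0,30,0,0,0,0.5]]'; python3 -m creep '[[0,0,0,0,0,0,0.4],[0,0,0,0,0,0,0.36],[0,0,0,0,0,0,0.33],[0,0,0,0,0,0,0.31],[0,0,0,0,0,0,0.29],[0,0,0,0,0,0,0.27],[0,0,0,0,0,0,0.25],[0,0,0,0,0,0,0.2],[0,0,0,0,0,0,0.15],[0,0,0,0,0,0,0.15]]' 35
```

```text
time_s: 9.05
ee_pos: [0.54, -0.0872, 0.0377]
eef_rot: [[-0.297, 0.955, -0.0], [0.955, 0.297, 0.0], [0.0, -0.0, -1.0]]
ft_force: [-0.1, -0.3, 0.1]
gripper_width: 0.505
finger_force: 0.0
time_s: 10.05
ee_pos: [0.5401, -0.0872, 0.0378]
eef_rot: [[-0.297, 0.955, 0.0], [0.955, 0.297, -0.0], [-0.0, 0.0, -1.0]]
ft_force: [0.5, 0.1, 1.3]
gripper_width: 0.283
finger_force: 35.0
```

The knob is gripped at about 25 mm with 35 N. Next I pull it up 14.5 mm.

```bash
python3 -m creep '[[0,0,-2,0,0,0,0.15],[0,0,-4,0,0,0,0.15],[0,0,-6,0,0,0,0.15],[0,0,-8,0,0,0,0.15],[0,0,-10,0,0,0,0.15],[0,0,-12,0,0,0,0.15],[0,0,-13.5,0,0,0,0.15],[0,0,-14.5,0,0,0,0.15],[0,0,-14.5,0,0,0,0.15],[0,0,-14.5,0,0,0,0.15]]'
```

```text
time_s: 11.05
ee_pos: [0.5399, -0.087, 0.0517]
eef_rot: [[-0.297, 0.955, 0.0], [0.955, 0.297, 0.0], [0.0, 0.0, -1.0]]
ft_force: [7.0, -1.1, -11.7]
gripper_width: 0.284
finger_force: 35.0
```

```bash
python3 -m creep '[[2,0,0,0,0,0,0.15],[6,0,0,0,0,0,0.15],[12,0,0,0,0,0,0.15],[18,0,0,0,0,0,0.15],[24,-0.1,0,0,0,0,0.15],[30,-0.1,0,0,0,0,0.15],[36,-0.1,0,0,0,0,0.15],[42,-0.2,0,0,0,0,0.15],[48,-0.2,0,0,0,0,0.15],[54,-0.2,0,0,0,0,0.15],[60,-0.3,0,0,0,0,0.15],[66,-0.3,0,0,0,0,0.15],[72,-0.3,0,0,0,0,0.15],[77,-0.4,0,0,0,0,0.15],[81,-0.4,0,0,0,0,0.15],[84,-0.4,0,0,0,0,0.15],[86,-0.4,0,0,0,0,0.15],[86,-0.4,0,0,0,0,0.15],[86,-0.4,0,0,0,0,0.15]]'
```

```text
time_s: 12.95
ee_pos: [0.5134, -0.0049, 0.0518]
eef_rot: [[-0.297, 0.955, -0.001], [0.955, 0.297, 0.001], [0.001, -0.001, -1.0]]
ft_force: [4.2, 1.0, -11.5]
gripper_width: 0.283
finger_force: 35.0
```

```bash
python3 -m creep '[[2,0,0,0,0,0,0.15],[4,0,0,0,0,0,0.15],[4,0,0,0,0,0,0.15],[4,0,0.5,0,0,0,0.15],[4,0,1,0,0,0,0.15],[4,0,1.5,0,0,0,0.15],[4,0,2,0,0,0,0.15],[4,0,2.5,0,0,0,0.15],[4,0,3,0,0,0,0.15],[4,0,3.5,0,0,0,0.15],[4,0,4,0,0,0,0.15],[4,0,4,0,0,0,0.15]]'
```

```text
time_s: 14.15
ee_pos: [0.5123, -0.0012, 0.048]
eef_rot: [[-0.298, 0.955, -0.001], [0.955, 0.298, 0.0], [0.001, -0.001, -1.0]]
ft_force: [-2.0, -0.2, -10.7]
gripper_width: 0.283
finger_force: 35.0
```

At 10 mm of plunger I still carry the full spring force, so the pin is entering the hole. I'll keep lowering gently.

```bash
python3 -m creep '[[0,0,1,0,0,0,0.15],[0,0,2,0,0,0,0.15],[0,0,3,0,0,0,0.15],[0,0,4,0,0,0,0.15],[0,0,5,0,0,0,0.15],[0,0,6,0,0,0,0.15],[0,0,7,0,0,0,0.15],[0,0,8,0,0,0,0.15],[0,0,9,0,0,0,0.15],[0,0,9.5,0,0,0,0.15],[0,0,9.5,0,0,0,0.15]]'
```

```text
time_s: 15.25
ee_pos: [0.5124, -0.0011, 0.0387]
eef_rot: [[-0.298, 0.955, -0.001], [0.955, 0.298, 0.0], [0.001, -0.001, -1.0]]
ft_force: [-6.1, 1.4, -5.5]
gripper_width: 0.284
finger_force: 35.0
```

```bash
python3 -m creep '[[0,0,0.5,0,0,0,0.15],[0,0,1,0,0,0,0.15],[0,0,1.3,0,0,0,0.15],[0,0,1.3,0,0,0,0.15],[0,0,1.3,0,0,0,0.15]]';  python3 -m creep '[[0,0,0,0,0,0,0.3],[0,0,0,0,0,0,0.36],[0,0,0,0,0,0,0.42],[0,0,0,0,0,0,0.5],[0,0,0,0,0,0,0.5],[0,0,0,0,0,0,0.5],[0,0,0,0,0,0,0.5],[0,0,-5,0,0,0,0.5],[0,0,-12,0,0,0,0.5],[0,0,-22,0,0,0,0.5],[0,0,-35,0,0,0,0.5],[0,0,-50,0,0,0,0.5],[0,0,-70,0,0,0,0.5],[0,0,-90,0,0,0,0.5],[0,0,-110,0,0,0,0.5],[0,0,-130,0,0,0,0.5],[0,0,-150,0,0,0,0.5],[-50,0,-160,0,0,0,0.5],[-90,0,-160,0,0,0,0.5],[-90,0,-160,0,0,0,0.5]]'
python3 - <<'E'
from rig import ctrl,capture,camera_params
import cv2,numpy as np
from h import *
c=camera_params("wrist"); p,d=capture("wrist"); P=cloud(c["cam_to_world"],c["intrinsics"],d)
m=np.linalg.norm(P[...,:2]-[.5124,-.0011],axis=-1)<.007; print("knob top z",m.sum(),np.percentile(P[m][:,2],[5,50,95]).round(4))
t,_=capture("top"); a=cv2.resize(t[180:310,220:390],(520,398)); b=cv2.resize(p,(260,195)); cv2.imwrite("pics/end.png",np.vstack([a,cv2.copyMakeBorder(b,0,0,0,260,0)])[:,:,::-1])
E
```

```text
time_s: 15.75
ee_pos: [0.5124, -0.0011, 0.0378]
eef_rot: [[-0.298, 0.955, -0.001], [0.955, 0.298, 0.0], [0.001, -0.001, -1.0]]
ft_force: [-7.8, 0.9, -2.6]
gripper_width: 0.286
finger_force: 35.0
time_s: 17.75
ee_pos: [0.5413, -0.0915, 0.1996]
eef_rot: [[-0.294, 0.956, 0.003], [0.956, 0.294, -0.003], [-0.004, 0.003, -1.0]]
ft_force: [-0.3, 0.1, -0.2]
gripper_width: 0.498
finger_force: 0.0
knob top z 341 [0.0771 0.0783 0.0795]
```

View pics/end.png

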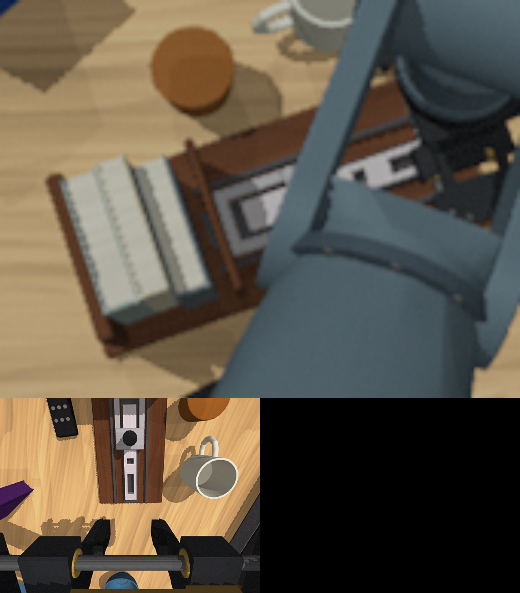

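The end plate now stands just short of the books, which are upright. In the wrist inset the knob is at (130,438), with the free hole and the slot visible behind it. The knob's top is at 78.3 mm, so the pin is fully down in the last hole, and the gripper is clear.

```bash
python3 -c "
from rig import ctrl
print(ctrl.finish_job())"
```

```text
the job is handed in; nothing more can be done
None
```

The job is handed in: the sliding end is at the last hole with the pin fully down (knob top measured at 78.3 mm), the books are standing and the gripper is clear, but my first grip attempt pressed on the knob's top with about 10 N because the fingertips sat higher than stated.

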